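# Stack the bead jars for two orders

## Robot

A 7-joint arm with a two-finger parallel gripper is mounted at the origin on the work surface. World frame = base frame: x ahead of the robot, y to its left, z up, the work surface at z = 0. Lengths are in m, angles in rad, forces in N, time in s.
With the tool pointing down it reaches from about 0.35 to 0.9 m from the base axis. Payload 8.1 kg.
Tool frame: the origin (TCP) lies midway between the tips of the shut fingers; the grasp point (between the pads) lies 19 mm behind it; z points along the fingers, y is the line along which they close (so a half turn about z gives the same grasp; the last joint's range is limited). The gripper opens to 92 mm and grips with 3 to 60 N. Pads are 19 mm wide; open, the fingers measure 130 mm over their backs; the gripper's body (75 mm by 190 mm) begins 47 mm behind the grasp point.
Start: joints at [-1.414, 0.434, 0.025, 1.573, -0.012, 1.134, -0.075], TCP at [0.161, 0.604, 0.227] pointing down, gripper open.
Joint ranges: [-2.62, 2.62], [-0.44, 2.09], [-1.27, 1.32], [0.08, 2.57], [-1.32, 4.46], [0.12, 2], [-2.74, 2.74]. Speed limits (rad/s): [2.22, 2.22, 3.01, 3.01, 3.14, 3.14, 3.14].

## Interface

Orientations are given as a rotation vector (axis times angle).
In Python, from cell import arm gives the robot as it stands.
- The arm moves only by the tool move_arm, never from a script. Its argument "motion" is a list of rows, each an object of numbers: "tx", "ty", "tz": the shift along the tool's x, y, z normalised to -1 to 1, where 1 is 1000 mm; "twist": the turn about the tool's z normalised to -1 to 1, where 1 is pi/2 rad. In form: [{"tx": .., "ty": .., "tz": .., "twist": ..}, ...]. A call has 1 to 12 rows; each row shifts and turns the commanded pose from where the row before left it, along the tool's axes as they then stand; what a row does not reach is not made up. A row lasts 1/10 s, in which the tool goes at most 50 mm and 8.59 degrees, less where a joint would pass 70% of its speed; a pose out of reach is approached as far as the arm can. A call with a number of a shift or a turn outside -1 to 1 is refused whole. A call with a gripper value outside its range is refused whole. "gripper" is the gripper's target within -1 to 1 (shut at 1, half-way at 0, fully open at -1), set as the call begins (left out, the last holds). The fingers move at their own pace and stop on an object; "squeeze" is the grip in N (left out, the last holds). Time passes only in rows, so rows that do not move let the fingers close. It gives the time, the measured TCP pose, the force, the opening and the grip force at its end, in the units of the state.
- arm.observe(): the state, without advancing time (a new reading comes with each control period).
- arm.get_image(name): name is "scene" or "top"; returns the picture (400x640x3 uint8, red, green, blue); there is no depth.
- arm.calibration(name): a dict with "K" (3x3 intrinsics, pixels), "T" (4x4, takes a point from camera to world coordinates). Camera axes: x right, y down, z forward; pixel columns grow to the right and rows downward; lengths in m; the calibration is good to about 2 mm. A picture is of the moment at which its call begins. calibration takes no time and is no camera call.
- arm.sign_off(): hands the job in; it is judged then, once.
Trained networks look in the newest picture that a camera, given by its name, has taken for a name from the list of things; names that differ only in an ending like _2 or _b are one class to them, and where a whole thing is asked for, a point or a joint stands for the part that bears it (a point fixed in the world has none). Each returns a list of dicts, best first, with "conf" (0 to 1); they miss things now and then, are a little off and sometimes report something else, mostly with a low value. They report only what shows in the picture. A call takes as long as a camera call. They do not tell look-alikes from the thing itself.
- arm.look_for(camera, query): "point" ([column, row] as shares, 0 to 1, of the picture: columns of its width, rows of its height, amid what is visible of it).
- arm.regions_of(camera, query): "region" (400x640 bool, what is visible of it) and "point" ([column, row] as shares, 0 to 1, of the picture: columns of its width, rows of its height, amid what is visible of it).
- arm.place_of(camera, query): "point" ([column, row] as shares, 0 to 1, of the picture: columns of its width, rows of its height: a listed point, or the origin of a listed thing).
The state is a dict: "clock": time; "joints": joint angles; "dq": joint speeds; "joint_efforts": joint torques, N m; "position": TCP position; "ee_rot": TCP orientation; "force": force on the tool from outside, world axes, zero at the start; "ft_torque": the same for the moment, N m; "width": opening from 0.0 (shut) to 1.0 (fully open); "gripper_force": force on a finger pad.
Only numpy, scipy, OpenCV 4.12 (cv2) and the standard library are available. Lean on these libraries where they do the work, as an engineer would, in place of code of your own. Each camera call takes 0.05 s, during which the arm holds its last target. There are 200 camera calls.

## Task

Make up the bead sets for two necklace orders on the cutting mat. On the walnut base stack the red jar, then the yellow one on it, then the white one on top; on the grey slate base stack the blue jar with the black one on top. Seat every foot fully down in the recess below it, leave both stacks upright and free-standing, and leave the bead dish, gift box and pliers where they lie.

Things in the scene. Friction and masses are not known exactly. Their poses are not given: they have to be found in the camera images.
- jar_red: Loose upright bead jar, 50 mm tall, about 90 g, red beads and lid. Origin: centre of underside, z up. Tapered foot 36 mm across, 42 at 6 mm up; clear body 54 across, 6 to 32 mm up; lid 56 across above that, with a recess 5 mm deep (floor 45 mm above origin), 50 across, inside a 3 mm rim. A jar foot seats there with 4 mm play each way, its origin 45 mm above this one's.
- jar_yellow: Loose upright bead jar, 50 mm tall, about 90 g, yellow beads and lid. Origin: centre of underside, z up. Tapered foot 36 mm across, 42 at 6 mm up; clear body 54 across, 6 to 32 mm up; lid 56 across above that, with a recess 5 mm deep (floor 45 mm above origin), 50 across, inside a 3 mm rim. A jar foot seats there with 4 mm play each way, its origin 45 mm above this one's.
- jar_white: Loose upright bead jar, 50 mm tall, about 90 g, white beads and lid. Origin: centre of underside, z up. Tapered foot 36 mm across, 42 at 6 mm up; clear body 54 across, 6 to 32 mm up; lid 56 across above that, with a recess 5 mm deep (floor 45 mm above origin), 50 across, inside a 3 mm rim. A jar foot seats there with 4 mm play each way, its origin 45 mm above this one's.
- jar_blue: Loose upright bead jar, 50 mm tall, about 90 g, blue beads and lid. Origin: centre of underside, z up. Tapered foot 36 mm across, 42 at 6 mm up; clear body 54 across, 6 to 32 mm up; lid 56 across above that, with a recess 5 mm deep (floor 45 mm above origin), 50 across, inside a 3 mm rim. A jar foot seats there with 4 mm play each way, its origin 45 mm above this one's.
- jar_black: Loose upright bead jar, 50 mm tall, about 90 g, black beads and lid. Origin: centre of underside, z up. Tapered foot 36 mm across, 42 at 6 mm up; clear body 54 across, 6 to 32 mm up; lid 56 across above that, with a recess 5 mm deep (floor 45 mm above origin), 50 across, inside a 3 mm rim. A jar foot seats there with 4 mm play each way, its origin 45 mm above this one's.
- base_walnut: Dark brown walnut round stacking base, 76 mm across, 13 mm high, fixed to the mat. Origin: centre of its underside, z up. On top a round recess 5 mm deep (floor 8 mm above the origin), 50 mm across, takes the foot of a jar with about 4 mm play all round.
- base_slate: Mid-grey slate round stacking base, 76 mm across, 13 mm high, fixed to the mat. Origin: centre of its underside, z up. On top a round recess 5 mm deep (floor 8 mm above the origin), 50 mm across, takes the foot of a jar with about 4 mm play all round.
- bead_dish: Bystander, loose: flat white ceramic dish, 92 mm across and 9 mm high, with a scatter of mixed beads stuck on top (up to 15 mm high). Origin: centre of its underside. Leave it where it is.
- gift_box: Bystander, loose: closed brown kraft gift box with a gold band, 70 x 82 x 28 mm (x, y, z). Origin: centre of its underside. Leave it where it is.
- pliers: Bystander, loose: small pliers lying flat, about 108 mm long along x (jaws to +x, red and black handles to -x), 40 mm wide, 10 mm high. Origin: underside, near the middle. Leave it where it is.
Mind the look-alikes: they are no part of the job. Several things have the shape of the jar_yellow; the one meant has the colours described above.

How it is judged:
By the outcome, as a careful person would: the job done as asked, in the order asked, and still so for the second after the job is handed in, with the robot touching nothing.
It also fails if it takes over 144 s, if anything falls off the work surface, if the arm or the gripper's body presses on something with over 40 N, if the wrist force passes 120 N, or if a joint passes its speed limit or range.

## Working session

There is one attempt and no reset: what is moved stays moved. The work goes in short steps, Python scripts to look and compute and a tool call to move; the robot and the scene stay as the last step left them, time stands still between calls to the robot, and variables do not carry over. Pictures are saved under pics/ and viewed, at most 14 in all, crops included, and the job is handed in when it is done.

Besides the shell and the picture viewer there is one more tool, called after "Emit:" as name(argument=value, ...), one argument or row to a line, values as JSON. move_arm: Moves the arm, as the interface text tells. Scaled input: -1 to 1 covers 1000 mm each way for a shift and pi/2 rad each way for a turn. Its arguments: {"type":"object","properties":{"motion":{"type":"array","items":{"type":"object","properties":{"tx":{"type":"number"},"ty":{"type":"number"},"tz":{"type":"number"},"twist":{"type":"number"}}}},"gripper":{"type":"number"},"squeeze":{"type":"number"}},"required":["motion"]}

```bash
mkdir -p pics; cat > h.py <<'E'
import numpy as np, cv2
from cell import arm
def snap(cam,name):
    im=arm.get_image(cam); cv2.imwrite(f'pics/{name}.png',im[:,:,::-1]); return im
def cal(cam):
    c=arm.calibration(cam); return np.array(c['K']),np.array(c['T'])
def ray(cam,p):
    K,T=cal(cam); d=T[:3,:3]@np.linalg.inv(K)@np.array([p[0]*640,p[1]*400,1.]); return T[:3,3],d/np.linalg.norm(d)
def onplane(cam,p,z):
    o,d=ray(cam,p); return o+d*(z-o[2])/d[2]
def proj(cam,X):
    K,T=cal(cam); q=K@(T[:3,:3].T@(np.array(X)-T[:3,3])); return q[:2]/q[2]
def tri(ps,pt):
    A=np.zeros((3,3));b=np.zeros(3);R=[ray('scene',ps),ray('top',pt)]
    for o,d in R:
        M=np.eye(3)-np.outer(d,d);A+=M;b+=M@o
    x=np.linalg.solve(A,b); return x,max(np.linalg.norm((np.eye(3)-np.outer(d,d))@(x-o)) for o,d in R)
E
python3 - <<'E'
from h import *
a=snap('scene','s0');b=snap('top','t0')
for c in('scene','top'):print(cal(c)[1].round(3).tolist(),cal(c)[0].round(0).tolist())
for n in ['jar_red','jar_yellow','jar_white','jar_blue','jar_black','base_walnut','base_slate']:
    for c in('scene','top'):
        print(n,c,[(round(d['conf'],2),(np.array(d['point'])*[640,400]).round(0).tolist(),onplane(c,d['point'],0)[:2].round(3).tolist()) for d in arm.place_of(c,n)])
print(arm.observe())
E
```

```text
[[0.254, 0.729, -0.635, 1.075], [0.967, -0.181, 0.179, -0.194], [0.016, -0.66, -0.751, 0.788], [0.0, 0.0, 0.0, 1.0]] [[460.0, 0.0, 325.0], [0.0, 460.0, 205.0], [0.0, 0.0, 1.0]]
[[-0.008, -0.992, 0.128, 0.299], [-1.0, 0.005, -0.019, 0.021], [0.018, -0.128, -0.992, 0.884], [0.0, 0.0, 0.0, 1.0]] [[367.0, 0.0, 316.0], [0.0, 367.0, 190.0], [0.0, 0.0, 1.0]]
jar_red scene [(0.96, [484.0, 244.0], [0.6, 0.295])]
jar_red top [(0.95, [196.0, 119.0], [0.592, 0.3])]
jar_yellow scene [(0.98, [399.0, 143.0], [0.248, 0.235]), (0.93, [353.0, 276.0], [0.606, -0.0]), (0.59, [195.0, 169.0], [0.22, -0.284])]
jar_yellow top [(0.87, [216.0, 258.0], [0.253, 0.241]), (0.69, [317.0, 111.0], [0.613, 0.001])]
jar_white scene [(0.61, [262.0, 231.0], [0.448, -0.157])]
jar_white top [(0.73, [382.0, 173.0], [0.454, -0.158])]
jar_blue scene [(0.98, [188.0, 302.0], [0.585, -0.323])]
jar_blue top [(0.68, [443.0, 122.0], [0.585, -0.314])]
jar_black scene [(0.94, [396.0, 199.0], [0.431, 0.157])]
jar_black top [(0.88, [258.0, 181.0], [0.437, 0.146])]
base_walnut scene [(0.57, [196.0, 250.0], [0.465, -0.299]), (0.31, [265
[... 227 characters left out ...]
7, 0.157])]
{'clock': 0.8, 'joints': array([-1.41359164,  0.43448488,  0.02501205,  1.57316895, -0.01161735,
        1.13400192, -0.07507583]), 'dq': array([-0.00134454,  0.00039717,  0.0008104 ,  0.00131251, -0.00175519,
        0.00030985,  0.000499  ]), 'joint_efforts': array([-9.77912823e-04, -6.67586732e+01,  9.83309560e-01, -3.14779222e+01,
       -6.06461358e-02,  3.27320409e-02,  4.97552276e-05]), 'position': array([0.16059072, 0.60404752, 0.22676341]), 'ee_rot': array([4.07075292e-01, 3.11510208e+00, 1.28891097e-04]), 'force': array([-0.11229611,  0.525564  ,  0.37996605]), 'ft_torque': array([-0.03271311, -0.0132603 , -0.0179201 ]), 'gripper_force': 0.0, 'width': 1.000363781250938}
```

View pics/s0.png

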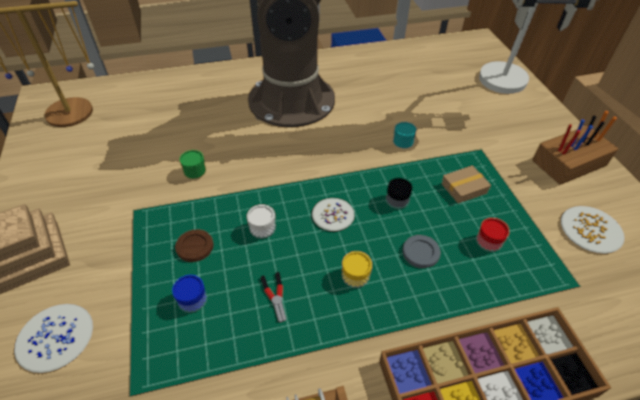

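View pics/t0.png

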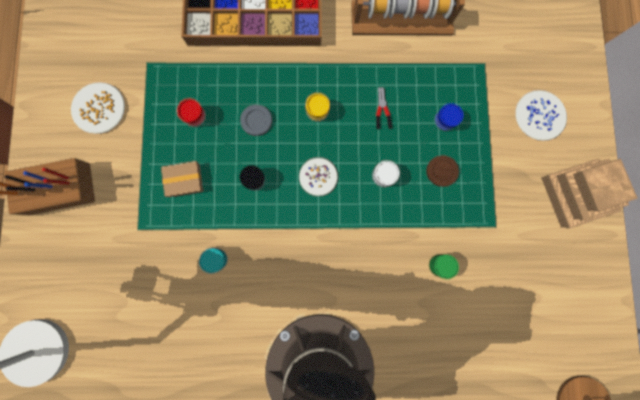

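Scene view: red jar (492,233), yellow (356,268), white (261,221), blue (188,292), black (399,192), walnut base (194,245), slate base (421,250). The teal jar at scene (404,134) / top (212,260) and the green jar at scene (193,164) / top (445,266) are the look-alikes. The one meant is the yellow-lidded jar at top (317,106) on the mat. I'll confirm it in a crop and fit positions from the silhouettes.

```bash
cat >> h.py <<'E'
from scipy.optimize import least_squares
th=np.linspace(0,2*np.pi,48)
JAR=[(18,0),(21,6),(27,6),(27,32),(28,32),(28,50)]
BASE=[(38,0),(38,13)]
def hull(cam,X,prof):
    P=np.array([proj(cam,[X[0]+r/1e3*np.cos(t),X[1]+r/1e3*np.sin(t),X[2]+h/1e3]) for r,h in prof for t in th],np.float32)
    return cv2.convexHull(P)
def cen(h):
    m=cv2.moments(h); return np.array([m['m10'],m['m01']])/m['m00'],m['m00']
def regs(cam,n):
    return [(d['conf'],d['region']) for d in arm.regions_of(cam,n)]
def mcen(r):
    m=cv2.moments(r.astype(np.uint8),True); return np.array([m['m10'],m['m01']])/m['m00'],m['m00']
def fit(cs,x0,prof):
    f=lambda X:np.concatenate([cen(hull(c,X,prof))[0]-p for c,p in cs.items()])
    s=least_squares(f,x0,diff_step=1e-3); return s.x,s.fun
E
python3 - <<'E'
from h import *
G={'jar_red':(.595,.298),'jar_yellow':(.61,0),'jar_white':(.45,-.158),'jar_blue':(.585,-.318),'jar_black':(.434,.15),'base_walnut':(.46,-.297),'base_slate':(.586,.153)}
for c in('scene','top'):arm.get_image(c)
for n,g in G.items():
    pr=JAR if 'jar' in n else BASE; x0=[*g,0.001]; cs={};ar={}
    for c in('scene','top'):
        e,a=cen(hull(c,x0,pr)); R=[(np.linalg.norm(mcen(r)[0]-e),r) for _,r in regs(c,n) if r.any()]
        if not R: print(n,c,'miss');continue
        d,r=min(R,key=lambda t:t[0]); 
        if d<15: cs[c]=mcen(r)[0];ar[c]=round(mcen(r)[1]/a,2)
    x,res=fit(cs,x0,pr) if len(cs)==2 else (None,None)
    print(n,x if x is None else x.round(4),None if res is None else res.round(1),ar,{c:p.round(0).tolist() for c,p in cs.items()})
s=cv2.imread('pics/s0.png');
cv2.imwrite('pics/c0.png',np.hstack([cv2.resize(s[100:180,360:460],(375,300),interpolation=2),cv2.resize(s[230:310,310:410],(375,300),interpolation=2)]))
E
```

```text
Traceback (most recent call last):
  File "h.py", line 33, in fit
    s=least_squares(f,x0,diff_step=1e-3); return s.x,s.fun
  File "h.py", line 32, in <lambda>
    f=lambda X:np.concatenate([cen(hull(c,X,prof))[0]-p for c,p in cs.items()])
                                   ~~~~^^^^^^^^^^
  File "h.py", line 23, in hull
    P=np.array([proj(cam,[X[0]+r/1e3*np.cos(t),X[1]+r/1e3*np.sin(t),X[2]+h/1e3]) for r,h in prof for t in th],np.float32)
                ~~~~^^^^^^^^^^^^^^^^^^^^^^^^^^^^^^^^^^^^^^^^^^^^^^^^^^^^^^^^^^^^
  File "h.py", line 12, in proj
    K,T=cal(cam); q=K@(T[:3,:3].T@(np.array(X)-T[:3,3])); return q[:2]/q[2]
        ~~~^^^^^
  File "h.py", line 6, in cal
    c=arm.calibration(cam); return np.array(c['K']),np.array(c['T'])
ValueError: time passes only in moves, steps and waits
```

```bash
python3 - <<'E'
s=open('h.py').read()
s=s.replace("def cal(cam):\n    c=","import functools\n@functools.cache\ndef cal(cam):\n    c=").replace("hull(c,X,prof))[0]-p for","hull(c,X/1e3,prof))[0]-p for").replace("least_squares(f,x0,diff_step=1e-3); return s.x,","least_squares(f,np.array(x0)*1e3,diff_step=3e-3,x_scale=[1,1,1]); return s.x/1e3,")
open('h.py','w').write(s)
E
cat > meas.py <<'E'
from h import *
def meas(G,tag=None):
    out={}
    for c in('scene','top'): snap(c,f'{c}_{tag}')
    for n,g in G.items():
        pr=JAR if 'jar' in n else BASE; x0=[*g,.001][:3] if len(g)==2 else list(g); cs={};ar={}
        for c in('scene','top'):
            e,a=cen(hull(c,x0,pr)); R=[(np.linalg.norm(mcen(r)[0]-e),r) for _,r in regs(c,n) if r.any()]
            if not R: print(n,c,'miss');continue
            d,r=min(R,key=lambda t:t[0])
            if d<15: cs[c]=mcen(r)[0];ar[c]=round(mcen(r)[1]/a,2)
        if len(cs)==2:
            x,res=fit(cs,x0,pr); out[n]=x; print(n,x.round(4),res.round(1),ar,{c:p.round(0).tolist() for c,p in cs.items()})
        else: print(n,'only',ar)
    return out
E
python3 - <<'E'
from meas import *
G={'jar_red':(.595,.298),'jar_yellow':(.61,0),'jar_white':(.45,-.158),'jar_blue':(.585,-.318),'jar_black':(.434,.15),'base_walnut':(.46,-.297),'base_slate':(.586,.153)}
meas(G,1)
print(arm.observe()['clock'])
s=cv2.imread('pics/s0.png');
cv2.imwrite('pics/c0.png',np.hstack([cv2.resize(s[100:180,360:460],(375,300),interpolation=2),cv2.resize(s[230:310,310:410],(375,300),interpolation=2)]))
E
```

```text
jar_red [0.5974 0.3027 0.0027] [-0.2  0.  -0.2 -0.1] {'scene': 1.02, 'top': 1.0} {'scene': [492.0, 234.0], 'top': [191.0, 113.0]}
jar_yellow [ 0.6109 -0.      0.0026] [-0.9  0.1  0.3 -0.3] {'scene': 0.95, 'top': 1.0} {'scene': [356.0, 269.0], 'top': [317.0, 107.0]}
jar_white [ 0.4461 -0.1572  0.0019] [-0.3 -0.  -0.4 -0.1] {'scene': 0.96, 'top': 1.01} {'scene': [261.0, 221.0], 'top': [385.0, 174.0]}
jar_blue [ 0.5862 -0.3145  0.0022] [-0.5 -0.1 -0.7 -0.1] {'scene': 0.98, 'top': 0.97} {'scene': [190.0, 293.0], 'top': [448.0, 117.0]}
jar_black [0.4375 0.1553 0.0015] [-0.4  0.  -0.4 -0.1] {'scene': 1.01, 'top': 0.91} {'scene': [398.0, 192.0], 'top': [252.0, 178.0]}
base_walnut [ 0.4589 -0.3014  0.0039] [-0. -0. -0. -0.] {'scene': 0.98, 'top': 0.93} {'scene': [194.0, 245.0], 'top': [442.0, 170.0]}
base_slate top miss
base_slate only {'scene': 0.96}
1.8
```

View pics/c0.png

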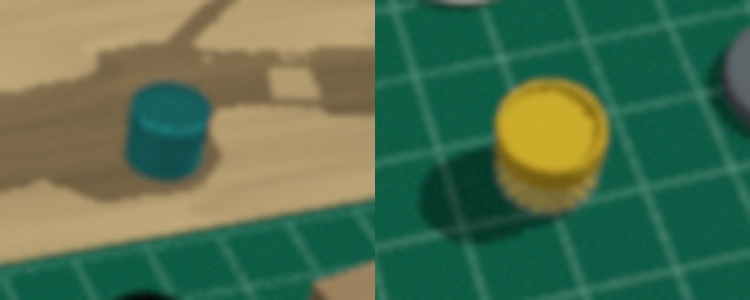

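Crop: the left jar is teal, a look-alike. The right jar, at scene (356,268), has a yellow lid and yellow beads, so it is the one meant. Jar heights come out near z 0.002, as expected. I'll set out for red now and measure slate again along the way.

Emit:
move_arm(
  motion=[
    {"twist": -0.083},
    {"twist": -0.083},
    {"tx": -0.036, "ty": -0.025},
    {"tx": -0.036, "ty": -0.025},
    {"tx": -0.036, "ty": -0.025},
    {"tx": -0.036, "ty": -0.025},
    {"tx": -0.036, "ty": -0.025},
    {"tx": -0.036, "ty": -0.025},
    {"tx": -0.036, "ty": -0.025},
    {"tx": -0.036, "ty": -0.025},
    {"tx": -0.036, "ty": -0.025},
    {"tx": -0.036, "ty": -0.025},
  ],
  gripper=-1,
  squeeze=20,
)

```text
invalid input
```

```bash
python3 - <<'E'
from meas import *
meas({'jar_red':(.597,.303),'base_slate':(.586,.153),'base_walnut':(.459,-.301)},2)
o=arm.observe();print(o['clock'],o['position'],o['ee_rot'])
s=cv2.imread('pics/top_2.png'); print(s[120,256],s[120,250],s[125,262],s[130,230])
m=(s.max(2).astype(int)-s.min(2)<25)&(s.max(2)>50)&(s.max(2)<160); sub=np.zeros_like(m);sub[98:142,234:280]=m[98:142,234:280]
n,l,st,ce=cv2.connectedComponentsWithStats(sub.astype(np.uint8)); i=1+st[1:,4].argmax(); print(st[i],ce[i],cen(hull('top',(.586,.153,.002),BASE)))
E
```

```text
jar_red [0.5977 0.3031 0.003 ] [-0.4  0.1 -0.4 -0.2] {'scene': 1.02, 'top': 0.9} {'scene': [492.0, 234.0], 'top': [191.0, 112.0]}
base_slate only {'top': 0.94}
base_walnut [ 0.4573 -0.3021  0.0032] [-0.4 -0.1 -0.4 -0.1] {'scene': 0.98, 'top': 0.99} {'scene': [194.0, 245.0], 'top': [442.0, 171.0]}
2.2 [0.16058171 0.60402645 0.22672726] [4.07020446e-01 3.11509434e+00 1.98867127e-05]
[115 107 100] [112 106 101] [116 108 100] [ 77 100  18]
[241 105  31  30 748] [256.05347594 119.79411765] (array([255.16790105, 120.3770065 ]), 782.6017946456559)
```

Emit:
move_arm(
  motion=[
    {"tx": 0, "ty": 0, "tz": 0, "twist": -0.083},
    {"tx": 0, "ty": 0, "tz": 0, "twist": -0.083},
    {"tx": -0.036, "ty": -0.025, "tz": 0, "twist": 0},
    {"tx": -0.036, "ty": -0.025, "tz": 0, "twist": 0},
    {"tx": -0.036, "ty": -0.025, "tz": 0, "twist": 0},
    {"tx": -0.036, "ty": -0.025, "tz": 0, "twist": 0},
    {"tx": -0.036, "ty": -0.025, "tz": 0, "twist": 0},
    {"tx": -0.036, "ty": -0.025, "tz": 0, "twist": 0},
    {"tx": -0.036, "ty": -0.025, "tz": 0, "twist": 0},
    {"tx": -0.036, "ty": -0.025, "tz": 0, "twist": 0},
    {"tx": -0.036, "ty": -0.025, "tz": 0, "twist": 0},
    {"tx": -0.036, "ty": -0.025, "tz": 0, "twist": 0},
  ],
  gripper=-1,
  squeeze=20,
)

```text
clock: 3.4
position: [0.5221, 0.3532, 0.2269]
ee_rot: [-0.002, 3.141, 0.001]
force: [0.3, 0.4, 0.6]
width: 1.0
gripper_force: 0.0
```

Emit:
move_arm(
  motion=[
    {"tx": -0.0377, "ty": -0.0251, "tz": 0.02, "twist": 0},
    {"tx": -0.0377, "ty": -0.0251, "tz": 0.02, "twist": 0},
    {"tx": 0, "ty": 0, "tz": 0.04, "twist": 0},
    {"tx": 0, "ty": 0, "tz": 0.04, "twist": 0},
    {"tx": 0, "ty": 0, "tz": 0.03, "twist": 0},
    {"tx": 0, "ty": 0, "tz": 0.03, "twist": 0},
    {"tx": 0, "ty": 0, "tz": 0.023, "twist": 0},
    {"tx": 0, "ty": 0, "tz": 0, "twist": 0},
  ],
)

```text
clock: 4.2
position: [0.594, 0.303, 0.0203]
ee_rot: [0.002, -3.136, 0.005]
force: [-0.7, 0.5, -0.0]
width: 0.999
gripper_force: 0.0
```

Emit:
move_arm(
  motion=[
    {"tx": 0, "ty": 0, "tz": 0, "twist": 0},
    {"tx": 0, "ty": 0, "tz": 0, "twist": 0},
    {"tx": 0, "ty": 0, "tz": 0, "twist": 0},
    {"tx": 0, "ty": 0, "tz": 0, "twist": 0},
    {"tx": 0, "ty": 0, "tz": 0, "twist": 0},
    {"tx": 0, "ty": 0, "tz": 0, "twist": 0},
  ],
  gripper=1,
  squeeze=20,
)

```text
clock: 4.8
position: [0.5967, 0.3041, 0.0244]
ee_rot: [-0.001, 3.141, 0.0]
force: [-0.4, -1.1, 5.1]
width: 0.603
gripper_force: 20.0
```

Emit:
move_arm(
  motion=[
    {"tx": 0, "ty": 0, "tz": -0.026, "twist": 0},
    {"tx": 0, "ty": 0, "tz": -0.04, "twist": 0},
    {"tx": 0, "ty": 0, "tz": -0.04, "twist": 0},
    {"tx": 0, "ty": 0, "tz": -0.04, "twist": 0},
    {"tx": 0.005, "ty": -0.02, "tz": 0, "twist": 0},
    {"tx": 0.01, "ty": -0.04, "tz": 0, "twist": 0},
    {"tx": 0.01, "ty": -0.04, "tz": 0, "twist": 0},
    {"tx": 0.01, "ty": -0.04, "tz": 0, "twist": 0},
    {"tx": 0.01, "ty": -0.04, "tz": 0, "twist": 0},
    {"tx": 0.01, "ty": -0.04, "tz": 0, "twist": 0},
    {"tx": 0.01, "ty": -0.04, "tz": 0, "twist": 0},
    {"tx": 0.01, "ty": -0.04, "tz": 0, "twist": 0},
  ],
)

```text
clock: 6.0
position: [0.5207, 0.0027, 0.1698]
ee_rot: [-0.002, 3.142, 0.0]
force: [0.5, -0.3, -2.0]
width: 0.603
gripper_force: 20.0
```

Emit:
move_arm(
  motion=[
    {"tx": 0.01, "ty": -0.04, "tz": 0, "twist": 0},
    {"tx": 0.01, "ty": -0.04, "tz": 0, "twist": 0},
    {"tx": 0.01, "ty": -0.04, "tz": 0, "twist": 0},
    {"tx": 0.01, "ty": -0.04, "tz": 0, "twist": 0},
    {"tx": 0.01, "ty": -0.04, "tz": 0, "twist": 0},
    {"tx": 0.01, "ty": -0.04, "tz": 0, "twist": 0},
    {"tx": 0.004, "ty": -0.04, "tz": 0, "twist": 0},
    {"tx": 0, "ty": -0.026, "tz": 0, "twist": 0},
    {"tx": 0, "ty": 0, "tz": 0, "twist": 0},
    {"tx": 0, "ty": 0, "tz": 0, "twist": 0},
  ],
)

```text
clock: 7.0
position: [0.4575, -0.3019, 0.1694]
ee_rot: [-0.001, -3.141, -0.001]
force: [-0.3, 0.2, -1.5]
width: 0.603
gripper_force: 20.0
```

```bash
python3 - <<'E'
from meas import *
p=arm.observe()['position'];print(p)
meas({'jar_red':(p[0],p[1],p[2]-.022),'base_walnut':(.459,-.301)},3)
E
```

```text
[ 0.45745188 -0.30186352  0.16944139]
jar_red scene miss
jar_red only {}
base_walnut [ 0.4528 -0.3018 -0.005 ] [0.4 0.1 0.4 0.1] {'scene': 0.96, 'top': 0.74} {'scene': [194.0, 245.0], 'top': [440.0, 173.0]}
```

View pics/scene_3.png

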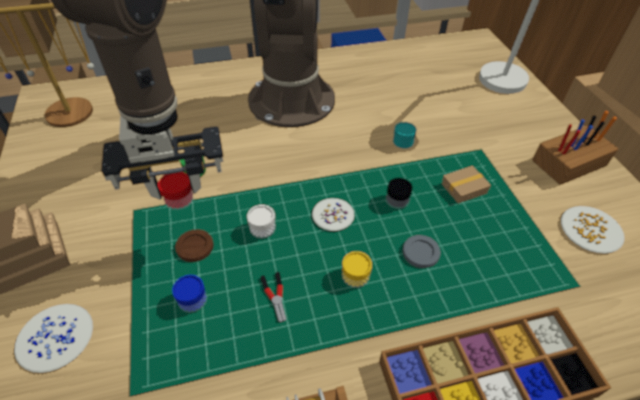

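Scene view: the red jar is held upright at (176,190), above and behind the walnut base at (194,245), and nothing else has moved. Lowering it.

Emit:
move_arm(
  motion=[
    {"tx": 0, "ty": 0, "tz": 0.03, "twist": 0},
    {"tx": 0, "ty": 0, "tz": 0.035, "twist": 0},
    {"tx": 0, "ty": 0, "tz": 0.03, "twist": 0},
    {"tx": 0, "ty": 0, "tz": 0.02, "twist": 0},
    {"tx": 0, "ty": 0, "tz": 0.01, "twist": 0},
    {"tx": 0, "ty": 0, "tz": 0.006, "twist": 0},
    {"tx": 0, "ty": 0, "tz": 0.005, "twist": 0},
    {"tx": 0, "ty": 0, "tz": 0, "twist": 0},
    {"tx": 0, "ty": 0, "tz": 0, "twist": 0},
  ],
)

```text
clock: 8.2
position: [0.4583, -0.3021, 0.0344]
ee_rot: [-0.001, 3.14, -0.001]
force: [0.7, -1.1, -1.4]
width: 0.605
gripper_force: 20.0
```

Emit:
move_arm(
  motion=[
    {"tx": 0, "ty": 0, "tz": 0.002, "twist": 0},
    {"tx": 0, "ty": 0, "tz": 0, "twist": 0},
    {"tx": 0, "ty": 0, "tz": 0, "twist": 0},
  ],
)

```text
clock: 8.5
position: [0.4584, -0.3023, 0.0324]
ee_rot: [-0.001, 3.14, -0.001]
force: [0.5, -0.2, 4.1]
width: 0.605
gripper_force: 20.0
```

Emit:
move_arm(
  motion=[
    {"tx": 0, "ty": 0, "tz": 0, "twist": 0},
    {"tx": 0, "ty": 0, "tz": 0, "twist": 0},
    {"tx": 0, "ty": 0, "tz": 0, "twist": 0},
    {"tx": 0, "ty": 0, "tz": 0, "twist": 0},
    {"tx": 0, "ty": 0, "tz": -0.02, "twist": 0},
    {"tx": 0, "ty": 0, "tz": -0.04, "twist": 0},
    {"tx": 0, "ty": 0, "tz": -0.04, "twist": 0},
    {"tx": 0, "ty": 0, "tz": -0.04, "twist": 0},
  ],
  gripper=-1,
)

```text
clock: 9.3
position: [0.4573, -0.3017, 0.1731]
ee_rot: [0.001, -3.141, -0.0]
force: [0.7, 0.1, -0.9]
width: 0.997
gripper_force: 0.0
```

Emit:
move_arm(
  motion=[
    {"tx": -0.0191, "ty": 0.0377, "tz": 0, "twist": 0},
    {"tx": -0.0191, "ty": 0.0377, "tz": 0, "twist": 0},
    {"tx": -0.0191, "ty": 0.0377, "tz": 0, "twist": 0},
    {"tx": -0.0191, "ty": 0.0377, "tz": 0, "twist": 0},
    {"tx": -0.0191, "ty": 0.0377, "tz": 0, "twist": 0},
    {"tx": -0.0191, "ty": 0.0377, "tz": 0, "twist": 0},
    {"tx": -0.0191, "ty": 0.0377, "tz": 0, "twist": 0},
    {"tx": -0.0191, "ty": 0.0377, "tz": 0, "twist": 0},
    {"tx": 0, "ty": 0, "tz": 0, "twist": 0},
  ],
)

```text
clock: 10.2
position: [0.6121, 0.0078, 0.1711]
ee_rot: [-0.015, 3.141, 0.006]
force: [-0.2, 0.1, 0.2]
width: 0.998
gripper_force: 0.0
```

```bash
python3 - <<'E'
from meas import *
print(arm.observe()['position'])
meas({'jar_red':(.458,-.302,.008)},4)
E
```

```text
[0.61207075 0.007826   0.17112558]
jar_red [ 0.4591 -0.3027  0.0101] [-0.3 -0.1 -0.4 -0.1] {'scene': 0.97, 'top': 0.97} {'scene': [191.0, 237.0], 'top': [447.0, 168.0]}
```

Emit:
move_arm(
  motion=[
    {"tx": 0, "ty": 0, "tz": 0.04, "twist": 0},
    {"tx": 0, "ty": 0, "tz": 0.04, "twist": 0},
    {"tx": 0, "ty": 0, "tz": 0.03, "twist": 0},
    {"tx": 0, "ty": 0, "tz": 0.02, "twist": 0},
    {"tx": 0, "ty": 0, "tz": 0.0175, "twist": 0},
    {"tx": 0, "ty": 0, "tz": 0, "twist": 0},
    {"tx": 0, "ty": 0, "tz": 0, "twist": 0},
  ],
)

```text
clock: 11.1
position: [0.6101, -0.0016, 0.0247]
ee_rot: [-0.002, -3.141, 0.001]
force: [-0.4, -0.3, 1.1]
width: 0.997
gripper_force: 0.0
```

Emit:
move_arm(
  motion=[
    {"tx": 0, "ty": 0, "tz": 0, "twist": 0},
    {"tx": 0, "ty": 0, "tz": 0, "twist": 0},
    {"tx": 0, "ty": 0, "tz": 0, "twist": 0},
    {"tx": 0, "ty": 0, "tz": 0, "twist": 0},
    {"tx": 0, "ty": 0, "tz": 0, "twist": 0},
    {"tx": 0, "ty": 0, "tz": 0, "twist": 0},
  ],
  gripper=1,
)

```text
clock: 11.7
position: [0.6105, 0.0, 0.0244]
ee_rot: [-0.002, 3.141, 0.0]
force: [-0.3, 0.6, 2.2]
width: 0.603
gripper_force: 20.0
```

Emit:
move_arm(
  motion=[
    {"tx": 0, "ty": 0, "tz": -0.026, "twist": 0},
    {"tx": 0, "ty": 0, "tz": -0.04, "twist": 0},
    {"tx": 0, "ty": 0, "tz": -0.04, "twist": 0},
    {"tx": 0, "ty": 0, "tz": -0.04, "twist": 0},
    {"tx": 0.019, "ty": -0.0377, "tz": 0, "twist": 0},
    {"tx": 0.019, "ty": -0.0377, "tz": 0, "twist": 0},
    {"tx": 0.019, "ty": -0.0377, "tz": 0, "twist": 0},
    {"tx": 0.019, "ty": -0.0377, "tz": 0, "twist": 0},
    {"tx": 0.019, "ty": -0.0377, "tz": 0, "twist": 0},
    {"tx": 0.019, "ty": -0.0377, "tz": 0, "twist": 0},
    {"tx": 0.019, "ty": -0.0377, "tz": 0, "twist": 0},
    {"tx": 0.019, "ty": -0.0377, "tz": 0, "twist": 0},
  ],
)

```text
clock: 12.9
position: [0.4575, -0.3032, 0.1702]
ee_rot: [0.002, -3.142, -0.0]
force: [0.4, -0.4, -1.0]
width: 0.609
gripper_force: 20.0
```

Emit:
move_arm(
  motion=[
    {"tx": 0, "ty": 0, "tz": 0, "twist": 0},
    {"tx": 0, "ty": 0, "tz": 0, "twist": 0},
    {"tx": 0, "ty": 0, "tz": 0, "twist": 0},
  ],
)

```text
clock: 13.2
position: [0.4591, -0.3007, 0.17]
ee_rot: [-0.004, 3.142, 0.001]
force: [0.4, 0.4, -1.3]
width: 0.6
gripper_force: 20.0
```

```bash
python3 - <<'E'
from meas import *
p=arm.observe()['position'];print(p)
meas({'jar_red':(.458,-.302,.008),'jar_yellow':(p[0],p[1],p[2]-.022)},5)
E
```

```text
[ 0.45913438 -0.30068547  0.17004241]
jar_red [ 4.504e-01 -3.031e-01  4.000e-04] [0.2 0.  0.2 0. ] {'scene': 0.98, 'top': 0.52} {'scene': [191.0, 236.0], 'top': [446.0, 172.0]}
jar_yellow [ 0.4602 -0.3027  0.15  ] [-2.4 -0.6 -2.6 -0.4] {'scene': 0.94, 'top': 0.15} {'scene': [177.0, 190.0], 'top': [476.0, 154.0]}
```

Emit:
move_arm(
  motion=[
    {"tx": 0, "ty": -0.0005, "tz": 0.03, "twist": 0},
    {"tx": 0, "ty": 0, "tz": 0.03, "twist": 0},
    {"tx": 0, "ty": 0, "tz": 0.015, "twist": 0},
    {"tx": 0, "ty": 0, "tz": 0.005, "twist": 0},
    {"tx": 0, "ty": 0, "tz": 0, "twist": 0},
    {"tx": 0, "ty": 0, "tz": 0.005, "twist": 0},
    {"tx": 0, "ty": 0, "tz": 0.005, "twist": 0},
    {"tx": 0, "ty": 0, "tz": 0, "twist": 0},
    {"tx": 0, "ty": 0, "tz": 0, "twist": 0},
  ],
)

```text
clock: 14.4
position: [0.4587, -0.3025, 0.0804]
ee_rot: [-0.001, 3.141, -0.0]
force: [0.5, -0.3, -0.7]
width: 0.609
gripper_force: 20.0
```

Emit:
move_arm(
  motion=[
    {"tx": 0, "ty": 0, "tz": 0.0025, "twist": 0},
    {"tx": 0, "ty": 0, "tz": 0, "twist": 0},
    {"tx": 0, "ty": 0, "tz": 0, "twist": 0},
  ],
)

```text
clock: 14.7
position: [0.4586, -0.3024, 0.0777]
ee_rot: [-0.001, 3.142, 0.0]
force: [-0.4, -0.1, -1.1]
width: 0.607
gripper_force: 20.0
```

Emit:
move_arm(
  motion=[
    {"tx": 0, "ty": 0, "tz": 0.0005, "twist": 0},
    {"tx": 0, "ty": 0, "tz": 0, "twist": 0},
    {"tx": 0, "ty": 0, "tz": 0, "twist": 0},
    {"tx": 0, "ty": 0, "tz": 0, "twist": 0},
    {"tx": 0, "ty": 0, "tz": -0.02, "twist": 0},
    {"tx": 0, "ty": 0, "tz": -0.04, "twist": 0},
    {"tx": 0, "ty": 0, "tz": -0.032, "twist": 0},
    {"tx": 0.003, "ty": 0.036, "tz": 0, "twist": 0},
    {"tx": 0.003, "ty": 0.036, "tz": 0, "twist": 0},
    {"tx": 0.003, "ty": 0.036, "tz": 0, "twist": 0},
    {"tx": 0.003, "ty": 0.037, "tz": 0, "twist": 0},
    {"tx": 0, "ty": 0, "tz": 0, "twist": 0},
  ],
  gripper=-1,
)

```text
clock: 15.9
position: [0.4462, -0.1523, 0.1692]
ee_rot: [0.011, -3.141, -0.004]
force: [0.1, 0.1, -0.1]
width: 1.005
gripper_force: 0.0
```

```bash
python3 - <<'E'
from meas import *
p=arm.observe()['position'];print(p)
meas({'jar_red':(.458,-.302,.008),'jar_yellow':(.4586,-.302,.053)},6)
s=cv2.imread('pics/scene_6.png')[150:290,110:290];t=cv2.imread('pics/top_6.png')[120:220,380:510]
cv2.imwrite('pics/c6.png',np.hstack([cv2.resize(s,(386,300),interpolation=2),cv2.resize(t,(390,300),interpolation=2)]))
E
```

```text
[ 0.44619236 -0.15234193  0.16916927]
jar_red [ 0.4441 -0.3031 -0.0359] [1.2 0.3 1.4 0.3] {'scene': 0.45, 'top': 0.03} {'scene': [193.0, 244.0], 'top': [439.0, 177.0]}
jar_yellow only {'scene': 1.01}
```

View pics/c6.png

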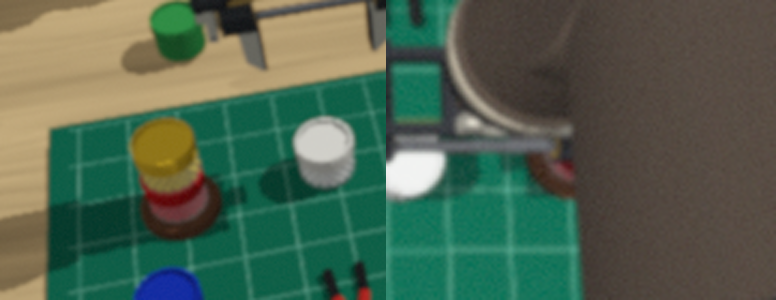

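Crop: yellow sits upright on red on the walnut base, at crop (165,180), and the white jar stands clear at (323,150). Next I'll grip white.

Emit:
move_arm(
  motion=[
    {"tx": 0, "ty": 0, "tz": 0.04, "twist": 0},
    {"tx": 0, "ty": 0, "tz": 0.04, "twist": 0},
    {"tx": 0, "ty": 0, "tz": 0.03, "twist": 0},
    {"tx": 0, "ty": 0, "tz": 0.02, "twist": 0},
    {"tx": 0, "ty": 0, "tz": 0.015, "twist": 0},
    {"tx": 0, "ty": 0, "tz": 0, "twist": 0},
    {"tx": 0, "ty": 0, "tz": 0, "twist": 0},
  ],
)

```text
clock: 16.9
position: [0.4464, -0.1582, 0.0243]
ee_rot: [-0.001, -3.141, 0.0]
force: [0.2, -0.9, 0.3]
width: 0.998
gripper_force: 0.0
```

Emit:
move_arm(
  motion=[
    {"tx": 0, "ty": 0, "tz": 0, "twist": 0},
    {"tx": 0, "ty": 0, "tz": 0, "twist": 0},
    {"tx": 0, "ty": 0, "tz": 0, "twist": 0},
    {"tx": 0, "ty": 0, "tz": 0, "twist": 0},
    {"tx": 0, "ty": 0, "tz": 0, "twist": 0},
    {"tx": 0, "ty": 0, "tz": 0, "twist": 0},
  ],
  gripper=1,
)

```text
clock: 17.5
position: [0.4466, -0.1575, 0.0244]
ee_rot: [-0.001, 3.141, -0.0]
force: [0.3, -0.8, 2.5]
width: 0.606
gripper_force: 20.0
```

Emit:
move_arm(
  motion=[
    {"tx": 0, "ty": 0, "tz": -0.026, "twist": 0},
    {"tx": 0, "ty": 0, "tz": -0.04, "twist": 0},
    {"tx": 0, "ty": 0, "tz": -0.04, "twist": 0},
    {"tx": 0, "ty": 0, "tz": -0.04, "twist": 0},
    {"tx": 0, "ty": 0, "tz": -0.04, "twist": 0},
    {"tx": -0.003, "ty": -0.036, "tz": 0, "twist": 0},
    {"tx": -0.003, "ty": -0.036, "tz": 0, "twist": 0},
    {"tx": -0.003, "ty": -0.036, "tz": 0, "twist": 0},
    {"tx": -0.003, "ty": -0.0367, "tz": 0, "twist": 0},
    {"tx": 0, "ty": 0, "tz": 0, "twist": 0},
    {"tx": 0, "ty": 0, "tz": 0, "twist": 0},
    {"tx": 0, "ty": 0, "tz": 0, "twist": 0},
  ],
)

```text
clock: 18.7
position: [0.4585, -0.3008, 0.2099]
ee_rot: [0.003, -3.141, -0.002]
force: [-0.1, 0.1, -1.6]
width: 0.607
gripper_force: 20.0
```

Emit:
move_arm(
  motion=[
    {"tx": 0, "ty": 0, "tz": 0.03, "twist": 0},
    {"tx": 0, "ty": 0, "tz": 0.03, "twist": 0},
    {"tx": 0, "ty": 0, "tz": 0.012, "twist": 0},
    {"tx": 0, "ty": 0, "tz": 0, "twist": 0},
    {"tx": 0, "ty": 0, "tz": 0, "twist": 0},
    {"tx": 0, "ty": 0, "tz": 0.006, "twist": 0},
    {"tx": 0, "ty": 0, "tz": 0.005, "twist": 0},
    {"tx": 0, "ty": 0, "tz": 0, "twist": 0},
    {"tx": 0, "ty": 0, "tz": 0, "twist": 0},
  ],
)

```text
clock: 19.6
position: [0.4585, -0.3021, 0.1273]
ee_rot: [-0.001, 3.142, 0.0]
force: [-0.1, -0.6, -0.7]
width: 0.608
gripper_force: 20.0
```

Need about 5 mm more.

Emit:
move_arm(
  motion=[
    {"tx": 0, "ty": 0, "tz": 0.003, "twist": 0},
    {"tx": 0, "ty": 0, "tz": 0.002, "twist": 0},
    {"tx": 0, "ty": 0, "tz": 0, "twist": 0},
    {"tx": 0, "ty": 0, "tz": 0, "twist": 0},
  ],
)

```text
clock: 20.0
position: [0.4587, -0.3022, 0.1223]
ee_rot: [-0.001, 3.141, -0.0]
force: [-0.2, -0.5, 2.2]
width: 0.605
gripper_force: 20.0
```

Emit:
move_arm(
  motion=[
    {"tx": 0, "ty": 0, "tz": 0, "twist": 0},
    {"tx": 0, "ty": 0, "tz": 0, "twist": 0},
    {"tx": 0, "ty": 0, "tz": 0, "twist": 0},
    {"tx": 0, "ty": 0, "tz": 0, "twist": 0},
    {"tx": 0, "ty": 0, "tz": -0.02, "twist": 0},
    {"tx": 0, "ty": 0, "tz": -0.04, "twist": 0},
    {"tx": 0, "ty": 0, "tz": -0.02, "twist": 0},
    {"tx": -0.03, "ty": 0, "tz": 0, "twist": 0},
    {"tx": -0.035, "ty": 0, "tz": 0, "twist": 0},
    {"tx": -0.035, "ty": 0, "tz": 0, "twist": 0},
    {"tx": -0.028, "ty": -0.0125, "tz": 0, "twist": 0},
    {"tx": 0, "ty": 0, "tz": 0, "twist": 0},
  ],
  gripper=-1,
)

```text
clock: 21.2
position: [0.5898, -0.3144, 0.2013]
ee_rot: [-0.005, 3.141, -0.001]
force: [-0.7, -0.1, -0.3]
width: 1.002
gripper_force: 0.0
```

```bash
python3 - <<'E'
from meas import *
p=arm.observe()['position'];print(p)
meas({'jar_white':(.4586,-.302,.098),'base_slate':(.587,.151)},7)
E
```

```text
[ 0.58980594 -0.31444656  0.2012635 ]
jar_white [ 0.4594 -0.3059  0.094 ] [0.5 0.1 0.5 0.1] {'scene': 0.33, 'top': 0.97} {'scene': [179.0, 210.0], 'top': [463.0, 160.0]}
base_slate [0.5869 0.1526 0.0034] [-0.5  0.1 -0.6 -0.2] {'scene': 1.03, 'top': 0.91} {'scene': [421.0, 251.0], 'top': [256.0, 120.0]}
```

View pics/scene_7.png

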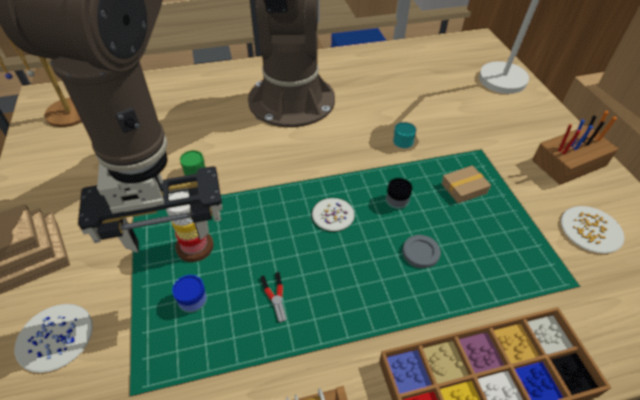

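Scene view: white, yellow and red stand upright on the walnut base around (187,225), and the gripper is above blue at (188,292). Next I'll grip blue.

Emit:
move_arm(
  motion=[
    {"tx": 0, "ty": 0, "tz": 0.03, "twist": 0},
    {"tx": 0, "ty": 0, "tz": 0.04, "twist": 0},
    {"tx": 0, "ty": 0, "tz": 0.04, "twist": 0},
    {"tx": 0, "ty": 0, "tz": 0.03, "twist": 0},
    {"tx": 0, "ty": 0, "tz": 0.02, "twist": 0},
    {"tx": 0, "ty": 0, "tz": 0.018, "twist": 0},
    {"tx": 0, "ty": 0, "tz": 0, "twist": 0},
    {"tx": 0, "ty": 0, "tz": 0, "twist": 0},
  ],
)

```text
clock: 22.3
position: [0.5864, -0.3146, 0.0249]
ee_rot: [-0.001, 3.141, -0.0]
force: [0.9, 0.2, -0.1]
width: 0.999
gripper_force: 0.0
```

Emit:
move_arm(
  motion=[
    {"tx": 0, "ty": 0, "tz": 0, "twist": 0},
    {"tx": 0, "ty": 0, "tz": 0, "twist": 0},
    {"tx": 0, "ty": 0, "tz": 0, "twist": 0},
    {"tx": 0, "ty": 0, "tz": 0, "twist": 0},
    {"tx": 0, "ty": 0, "tz": 0, "twist": 0},
    {"tx": 0, "ty": 0, "tz": 0, "twist": 0},
  ],
  gripper=1,
)

```text
clock: 22.9
position: [0.5867, -0.3146, 0.0245]
ee_rot: [-0.001, 3.141, -0.0]
force: [-1.6, -0.4, 3.0]
width: 0.603
gripper_force: 20.0
```

Emit:
move_arm(
  motion=[
    {"tx": 0, "ty": 0, "tz": -0.026, "twist": 0},
    {"tx": 0, "ty": 0, "tz": -0.04, "twist": 0},
    {"tx": 0, "ty": 0, "tz": -0.04, "twist": 0},
    {"tx": 0, "ty": 0, "tz": -0.04, "twist": 0},
    {"tx": 0, "ty": 0.038, "tz": 0, "twist": 0},
    {"tx": 0, "ty": 0.038, "tz": 0, "twist": 0},
    {"tx": 0, "ty": 0.038, "tz": 0, "twist": 0},
    {"tx": 0, "ty": 0.038, "tz": 0, "twist": 0},
    {"tx": 0, "ty": 0.038, "tz": 0, "twist": 0},
    {"tx": 0, "ty": 0.038, "tz": 0, "twist": 0},
    {"tx": 0, "ty": 0.038, "tz": 0, "twist": 0},
    {"tx": 0, "ty": 0.038, "tz": 0, "twist": 0},
  ],
)

```text
clock: 24.1
position: [0.586, -0.009, 0.1702]
ee_rot: [0.001, -3.141, -0.0]
force: [0.9, -0.2, -0.6]
width: 0.605
gripper_force: 20.0
```

Emit:
move_arm(
  motion=[
    {"tx": 0, "ty": 0.038, "tz": 0, "twist": 0},
    {"tx": 0, "ty": 0.038, "tz": 0, "twist": 0},
    {"tx": 0, "ty": 0.038, "tz": 0, "twist": 0},
    {"tx": 0, "ty": 0.038, "tz": 0, "twist": 0},
    {"tx": 0, "ty": 0.011, "tz": 0, "twist": 0},
    {"tx": 0, "ty": 0, "tz": 0, "twist": 0},
    {"tx": 0, "ty": 0, "tz": 0.03, "twist": 0},
    {"tx": 0, "ty": 0, "tz": 0.03, "twist": 0},
    {"tx": 0, "ty": 0, "tz": 0.03, "twist": 0},
    {"tx": 0, "ty": 0, "tz": 0.02, "twist": 0},
    {"tx": 0, "ty": 0, "tz": 0, "twist": 0},
    {"tx": 0, "ty": 0, "tz": 0, "twist": 0},
  ],
)

```text
clock: 25.3
position: [0.5865, 0.1507, 0.0606]
ee_rot: [-0.002, -3.141, 0.001]
force: [1.0, -0.0, 0.1]
width: 0.603
gripper_force: 20.0
```

Emit:
move_arm(
  motion=[
    {"tx": 0, "ty": 0.0005, "tz": 0.012, "twist": 0},
    {"tx": 0, "ty": 0, "tz": 0.006, "twist": 0},
    {"tx": 0, "ty": 0, "tz": 0.005, "twist": 0},
    {"tx": 0, "ty": 0, "tz": 0.005, "twist": 0},
    {"tx": 0, "ty": 0, "tz": 0, "twist": 0},
    {"tx": 0, "ty": 0, "tz": 0, "twist": 0},
  ],
)

```text
clock: 25.9
position: [0.5862, 0.153, 0.0321]
ee_rot: [-0.002, 3.142, 0.0]
force: [-1.1, 0.1, -1.1]
width: 0.603
gripper_force: 20.0
```

Emit:
move_arm(
  motion=[
    {"tx": 0, "ty": 0, "tz": 0, "twist": 0},
    {"tx": 0, "ty": 0, "tz": 0, "twist": 0},
    {"tx": 0, "ty": 0, "tz": 0, "twist": 0},
    {"tx": 0, "ty": 0, "tz": 0, "twist": 0},
    {"tx": 0, "ty": 0, "tz": -0.02, "twist": 0},
    {"tx": 0, "ty": 0, "tz": -0.04, "twist": 0},
    {"tx": 0, "ty": 0, "tz": -0.04, "twist": 0},
    {"tx": 0.037, "ty": 0, "tz": 0, "twist": 0},
    {"tx": 0.037, "ty": 0, "tz": 0, "twist": 0},
    {"tx": 0.037, "ty": 0, "tz": 0, "twist": 0},
    {"tx": 0.037, "ty": 0.0025, "tz": 0, "twist": 0},
    {"tx": 0, "ty": 0, "tz": 0, "twist": 0},
  ],
  gripper=-1,
)

```text
clock: 27.1
position: [0.4331, 0.1553, 0.1319]
ee_rot: [0.005, -3.138, 0.0]
force: [1.2, -0.6, -0.3]
width: 0.999
gripper_force: 0.0
```

```bash
python3 - <<'E'
from meas import *
p=arm.observe()['position'];print(p)
meas({'jar_blue':(.587,.1525,.008)},8)
E
```

```text
[0.43306101 0.15532635 0.13192441]
jar_blue [0.5845 0.154  0.0097] [-0.2  0.  -0.2 -0.1] {'scene': 0.97, 'top': 1.0} {'scene': [424.0, 241.0], 'top': [253.0, 117.0]}
```

Emit:
move_arm(
  motion=[
    {"tx": 0, "ty": 0, "tz": 0.03, "twist": 0},
    {"tx": 0, "ty": 0, "tz": 0.03, "twist": 0},
    {"tx": 0, "ty": 0, "tz": 0, "twist": 0},
  ],
)

```text
clock: 27.6
position: [0.4372, 0.1543, 0.0696]
ee_rot: [0.0, -3.137, 0.004]
force: [-0.0, -0.3, 0.9]
width: 0.997
gripper_force: 0.0
```

Emit:
move_arm(
  motion=[
    {"tx": 0, "ty": 0, "tz": 0.025, "twist": 0},
    {"tx": 0, "ty": 0, "tz": 0.015, "twist": 0},
    {"tx": 0, "ty": 0, "tz": 0.0075, "twist": 0},
    {"tx": 0, "ty": 0, "tz": 0, "twist": 0},
    {"tx": 0, "ty": 0, "tz": 0, "twist": 0},
  ],
)

```text
clock: 28.1
position: [0.439, 0.1555, 0.0255]
ee_rot: [-0.001, 3.141, 0.001]
force: [-0.5, -0.1, 0.3]
width: 1.004
gripper_force: 0.0
```

Emit:
move_arm(
  motion=[
    {"tx": 0, "ty": 0, "tz": 0, "twist": 0},
    {"tx": 0, "ty": 0, "tz": 0, "twist": 0},
    {"tx": 0, "ty": 0, "tz": 0, "twist": 0},
    {"tx": 0, "ty": 0, "tz": 0, "twist": 0},
    {"tx": 0, "ty": 0, "tz": 0, "twist": 0},
    {"tx": 0, "ty": 0, "tz": 0, "twist": 0},
  ],
  gripper=1,
)

```text
clock: 28.7
position: [0.4382, 0.1554, 0.0248]
ee_rot: [-0.001, 3.141, 0.0]
force: [-0.3, 0.2, 3.1]
width: 0.606
gripper_force: 20.0
```

Emit:
move_arm(
  motion=[
    {"tx": 0, "ty": 0, "tz": -0.025, "twist": 0},
    {"tx": 0, "ty": 0, "tz": -0.04, "twist": 0},
    {"tx": 0, "ty": 0, "tz": -0.04, "twist": 0},
    {"tx": 0, "ty": 0, "tz": -0.04, "twist": 0},
    {"tx": -0.037, "ty": 0, "tz": 0, "twist": 0},
    {"tx": -0.037, "ty": 0, "tz": 0, "twist": 0},
    {"tx": -0.037, "ty": 0, "tz": 0, "twist": 0},
    {"tx": -0.0365, "ty": -0.002, "tz": 0, "twist": 0},
    {"tx": 0, "ty": 0, "tz": 0, "twist": 0},
    {"tx": 0, "ty": 0, "tz": 0, "twist": 0},
    {"tx": 0, "ty": 0, "tz": 0, "twist": 0},
  ],
)

```text
clock: 29.8
position: [0.5845, 0.1536, 0.1692]
ee_rot: [0.002, -3.14, 0.0]
force: [-0.6, 0.2, -1.2]
width: 0.604
gripper_force: 20.0
```

Emit:
move_arm(
  motion=[
    {"tx": 0, "ty": 0, "tz": 0.03, "twist": 0},
    {"tx": 0, "ty": 0, "tz": 0.03, "twist": 0},
    {"tx": 0, "ty": 0, "tz": 0.015, "twist": 0},
    {"tx": 0, "ty": 0, "tz": 0, "twist": 0},
    {"tx": 0, "ty": 0, "tz": 0, "twist": 0},
    {"tx": 0, "ty": 0, "tz": 0.006, "twist": 0},
    {"tx": 0, "ty": 0, "tz": 0.005, "twist": 0},
    {"tx": 0, "ty": 0, "tz": 0, "twist": 0},
    {"tx": 0, "ty": 0, "tz": 0, "twist": 0},
  ],
)

```text
clock: 30.7
position: [0.5857, 0.1535, 0.0838]
ee_rot: [-0.001, 3.141, 0.0]
force: [1.3, -0.3, -0.2]
width: 0.606
gripper_force: 20.0
```

Emit:
move_arm(
  motion=[
    {"tx": 0, "ty": 0, "tz": 0.004, "twist": 0},
    {"tx": 0, "ty": 0, "tz": 0.002, "twist": 0},
    {"tx": 0, "ty": 0, "tz": 0, "twist": 0},
    {"tx": 0, "ty": 0, "tz": 0, "twist": 0},
  ],
)

```text
clock: 31.1
position: [0.5861, 0.1535, 0.0779]
ee_rot: [-0.001, 3.141, 0.0]
force: [-0.1, -0.2, 1.3]
width: 0.603
gripper_force: 20.0
```

Emit:
move_arm(
  motion=[
    {"tx": 0, "ty": 0, "tz": 0, "twist": 0},
    {"tx": 0, "ty": 0, "tz": 0, "twist": 0},
    {"tx": 0, "ty": 0, "tz": 0, "twist": 0},
    {"tx": 0, "ty": 0, "tz": 0, "twist": 0},
    {"tx": 0, "ty": 0, "tz": -0.02, "twist": 0},
    {"tx": 0, "ty": 0, "tz": -0.04, "twist": 0},
    {"tx": 0, "ty": 0, "tz": -0.04, "twist": 0},
    {"tx": 0.03, "ty": 0.02, "tz": -0.03, "twist": 0},
    {"tx": 0.03, "ty": 0.03, "tz": 0, "twist": 0},
    {"tx": 0.03, "ty": 0.03, "tz": 0, "twist": 0},
    {"tx": 0.03, "ty": 0.03, "tz": 0, "twist": 0},
    {"tx": 0.03, "ty": 0.03, "tz": 0, "twist": 0},
  ],
  gripper=-1,
)

```text
clock: 32.3
position: [0.4342, 0.2943, 0.208]
ee_rot: [-0.001, 3.141, 0.001]
force: [1.5, 1.0, -0.2]
width: 1.001
gripper_force: 0.0
```

Emit:
move_arm(
  motion=[
    {"tx": 0.03, "ty": 0.03, "tz": 0, "twist": 0},
    {"tx": 0.03, "ty": 0.03, "tz": 0, "twist": 0},
    {"tx": 0.03, "ty": 0.03, "tz": 0, "twist": 0},
    {"tx": 0.03, "ty": 0.03, "tz": 0, "twist": 0},
    {"tx": 0.02, "ty": 0.03, "tz": 0, "twist": 0},
    {"tx": 0, "ty": 0.03, "tz": 0, "twist": 0},
    {"tx": 0, "ty": 0, "tz": 0, "twist": 0},
    {"tx": 0, "ty": 0, "tz": 0, "twist": 0},
  ],
)

```text
clock: 33.1
position: [0.2953, 0.4731, 0.2074]
ee_rot: [0.002, -3.142, 0.001]
force: [-0.7, -0.4, 0.2]
width: 1.002
gripper_force: 0.0
```

```bash
python3 - <<'E'
from meas import *
o=arm.observe();print(o['position'],o['clock'])
meas({'jar_white':(.4586,-.302,.098),'jar_black':(.586,.1535,.053)},9)
s=cv2.imread('pics/scene_9.png');cv2.imwrite('pics/c9.png',cv2.resize(s[120:360,120:520],(800,480),interpolation=2))
E
```

```text
[0.29534589 0.4730953  0.2073724 ] 33.1
jar_white [ 0.4584 -0.3012  0.1015] [-0.4 -0.1 -0.4 -0.1] {'scene': 0.96, 'top': 0.99} {'scene': [181.0, 207.0], 'top': [463.0, 160.0]}
jar_black [0.5863 0.1541 0.0564] [-0.4  0.1 -0.4 -0.1] {'scene': 0.96, 'top': 0.97} {'scene': [428.0, 227.0], 'top': [250.0, 109.0]}
```

View pics/c9.png

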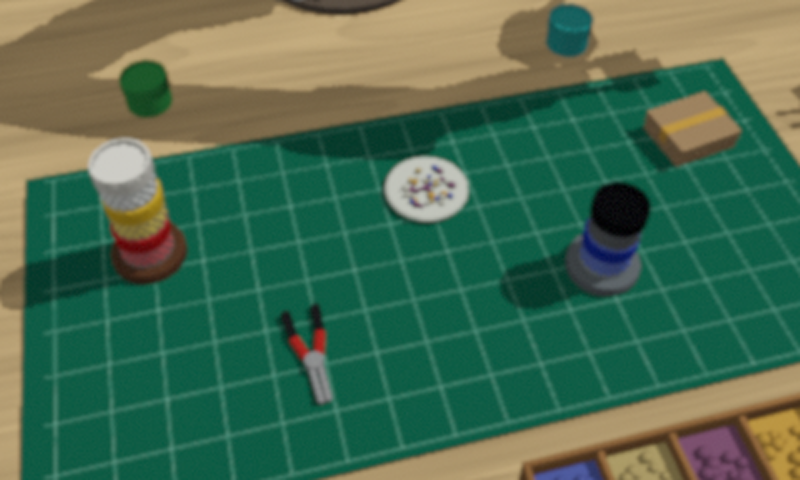

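View pics/top_9.png

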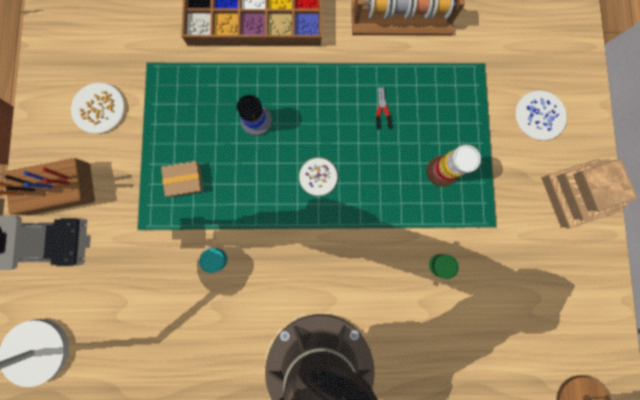

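Both stacks stand upright with colours in the right order: walnut stack at crop (140,215), slate stack at crop (612,240). Their heights match the fully seated values, and the dish, box and pliers haven't moved.

```bash
python3 -c "
from cell import arm
print(arm.sign_off())"
```

```text
the job is handed in; nothing more can be done
None
```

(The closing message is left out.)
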